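# Zero and set the polarising ring of a film viewer

### The arm

A 6-joint arm with a two-finger parallel gripper is mounted at the origin on the work surface. World frame = base frame: x ahead of the robot, y to its left, z up, the work surface at z = 0. Lengths are in mm, angles in rad, forces in N, time in s.
With the tool pointing down it reaches from about 400 to 825 mm from the base axis. Payload 7 kg.
Tool frame: the origin (TCP) lies at the very end of the fingers, on their centre line; the grasp point (between the pads) lies 19 mm behind it; y points along the fingers, x is the direction in which the jaws open and shut, and the axes are right-handed (so a half turn about y gives the same grasp; the last joint's range is limited). The gripper opens to 88 mm and grips with 3 to 60 N. Pads are 19 mm wide; open, the fingers measure 130 mm over their backs; the gripper's body (78 mm by 193 mm) begins 47 mm behind the grasp point.
Start: joints at [-0.922, 0.359, 0.012, 0, -1.224, -0.288], TCP at [238.263, -631.527, 226.561] pointing down, gripper open.
Joint ranges: [-3.07, 3.07], [-1.43, 2.12], [-1.02, 1.25], [-3.03, 1.67], [-3.05, -0], [-3.03, 3.03]. Speed limits (rad/s): [2.39, 2.39, 3.01, 3.14, 3.14, 3.14].

### API

Orientations are given as a rotation vector (axis times angle).
In Python, from plant import arm gives the robot as it stands.
- The arm moves only by the tool arm_command, never from a script. Its argument "series" is a list of rows, each an object with "jaw": the gripper's target within -1 to 1 (fully open at 1, half-way at 0, shut at -1); "linear": the shift along the tool's x, y, z in cm, a list of three; "angular": the turn, a rotation vector about the tool's x, y, z in rad, a list of three. A call has 1 to 8 rows; each row shifts and turns the commanded pose from where the row before left it, along the tool's axes as they then stand; what a row does not reach is not made up. A row lasts 1/12 s, in which the tool goes at most 41.7 mm and 7.16 degrees, less where a joint would pass 70% of its speed; a pose out of reach is approached as far as the arm can. A call with a gripper value outside its range is refused whole. The fingers move at their own pace and stop on an object; "grip_force" is the grip in N (left out, the last holds). Time passes only in rows, so rows that do not move let the fingers close. It gives the time, the measured TCP pose, the force and the opening at its end, in the units of the state.
- arm.get_obs(): the state, without advancing time (a new reading comes with each control period).
- arm.snapshot(name): name is "side" or "top" or "wrist"; returns a dict with "image" (480x640x3 uint8, red, green, blue), "range_z" (480x640 float32, mm along the optical axis (not along the pixel's ray), 0 where there is no reading), "fx", "fy", "cx", "cy" (pixels), "R" (3x3) and "t" (3): a world point X has camera coordinates R X + t. Camera axes: x right, y down, z forward; pixel columns grow to the right and rows downward; lengths in mm; the calibration is good to about 2 mm. A picture is of the moment at which its call begins.
- arm.job_done(): hands the job in, once; it reports no verdict.
The state is a dict: "time_s": time; "joint_pos": joint angles; "dq": joint speeds; "tau": joint torques, N m; "tool_pos": TCP position; "tcp_rot": TCP orientation; "contact_force": force on the tool from outside, world axes, zero at the start; "ft_torque": the same for the moment, N m; "finger_gap": finger opening in mm.
Only numpy, scipy, OpenCV 4.12 (cv2) and the standard library are available. Lean on these libraries where they do the work, as an engineer would, in place of code of your own. Each camera call takes 0.05 s, during which the arm holds its last target.

### The job

Set the polarising ring of the film viewer by pushing its lever round from the outside with the fingers: first push the lever fully home against the square stop block at one end of the scale, then push it back round until its pointer lines up with the dark clip on the drum's rim. Do not lift the ring out of its seat, leave the clip where it is, leave the tape, phone and stapler alone, and finish with the hand clear.

Things in the scene. Friction and masses are not known exactly. Their poses are not given: they have to be found in the camera images.
- viewer: film viewer fixed to the bench: a round grey drum 250 mm across with a white scale face 45 mm above the bench and black tick marks. Origin: centre of the underside, on the ring's vertical turning axis; z up. The lever side of the drum is towards -x of this frame, which faces away from the robot, within about 0.45 rad.
- home_block (a point): centre of the top of the fixed square home stop block on the scale face, at the right end of the scale as the robot sees it: steel, 26 mm radially x 18 mm, top 60 mm above the bench, 90 mm from the axis, at lever angle -1.18. The other, left end of the scale has only a thin round pin, 8 mm across, its top at 57 mm.
- filter_ring (a joint): angle a of the black ring (132 mm across, top 57 mm above the bench) and its lever, rad: the lever points along (-cos a, -sin a) in the viewer's x, y; growing is counter-clockwise from above. From -1.0 (fully home against the square block) to 1.05 (at the thin pin). About 2 N of push at the stud turns it; it stays where it is left.
- seat (a joint): how far the ring with its lever and glass has been raised out of its seat in the drum, m: 0 seated, up to 0.03. The snug fit takes about 10 N of upward pull to lift. It does not drop back by itself.
- lever_stud (a point): centre of the top of the lever's upright round stud, the part to push: aluminium, 14 mm across, 56 to 92 mm above the bench, 82 mm from the ring's axis. The flat dark arm under it is 14 mm wide, its top at 56 mm. Fingertips held 63 to 70 mm above the bench clear arm, ring, block, pin and clip and still meet the stud.
- lever_tip (a point): tip of the lever's flat pointer (3 mm wide), 104 mm from the ring's axis, 53 mm above the bench
- clip (a joint): angle of the dark steel index clip on the drum's rim, rad, counted exactly as the lever's angle: the pointer lines up with the clip when both angles are equal. It holds stiffly (about 12 N to shift); its top is 50 mm above the bench, below the lever.
- clip_nose (a point): point straight in front of the clip's 3 mm wide nose, 104 mm from the ring's axis, 49 mm above the bench, where the pointer's tip should stand. The nose runs outward from 106 mm to an 18 mm wide tab clasped over the rim, 129 mm from the axis.
- tape_roll: bystander: loose roll of clear tape lying flat, 90 mm across, 19 mm high; origin under its centre
- phone: bystander: loose black phone lying flat, 72 x 148 x 8 mm; origin under its centre
- stapler: bystander: loose grey stapler 130 mm long (along its x), 36 mm wide, 56 mm high; origin under its centre

How it is judged:
By the outcome, as a careful person would: the job done as asked, in the order asked, and still so for the second after the job is handed in, with the robot touching nothing.
It also fails if it takes over 59 s, if anything falls off the work surface, if the arm or the gripper's body presses on something with over 40 N, if the wrist force passes 120 N, or if a joint passes its speed limit or range.

## Working session

There is one attempt and no reset: what is moved stays moved. The work goes in short steps, Python scripts to look and compute and a tool call to move; the robot and the scene stay as the last step left them, time stands still between calls to the robot, and variables do not carry over. Pictures are saved under pics/ and viewed, and the job is handed in when it is done.

Besides the shell and the picture viewer there is one more tool, called after "Request:" by a JSON object that holds its "name" and its "arguments", one argument or row to a line. arm_command: Moves the arm, as the interface text tells. Its arguments: {"type":"object","properties":{"series":{"type":"array","items":{"type":"object","properties":{"jaw":{"type":"number"},"linear":{"type":"array","items":{"type":"number"}},"angular":{"type":"array","items":{"type":"number"}}}}},"grip_force":{"type":"number"}},"required":["series"]}

```bash
ls; mkdir -p pics
python3 - <<'E'
from plant import arm
import cv2
o=arm.get_obs();print({k:o[k] for k in('time_s','tool_pos','tcp_rot','contact_force','finger_gap')})
for n in('top','side'):
    s=arm.snapshot(n);cv2.imwrite(f'pics/{n}0.png',s['image'][:,:,::-1]);print(n,s['fx'],s['cx'],s['cy'],s['R'],s['t'])
E
```

```text
pics
{'time_s': 0.0, 'tool_pos': array([ 238.06652253, -631.10711398,  225.62124345]), 'tcp_rot': array([-1.01489912, -1.47006961,  1.46865871]), 'contact_force': array([ 1.31398987,  0.19365694, -0.05670139]), 'finger_gap': 87.42955923421982}
top 496.4121375265315 312.59401645671716 246.77312917123447 [[ 0.00348701 -0.99989924  0.01376017]
 [-0.99331658 -0.00505091 -0.11531117]
 [ 0.11536905 -0.01326612 -0.99323411]] [ -23.45596852  576.97063087 1134.02341493]
side 515.0782798811472 320.66993514350725 235.76146626453115 [[-0.83102829 -0.55618977 -0.00670143]
 [-0.38460868  0.58328147 -0.71544314]
 [ 0.40183098 -0.59197606 -0.69863882]] [ 468.96265066  284.76668671 1123.65599122]
```

View pics/top0.png

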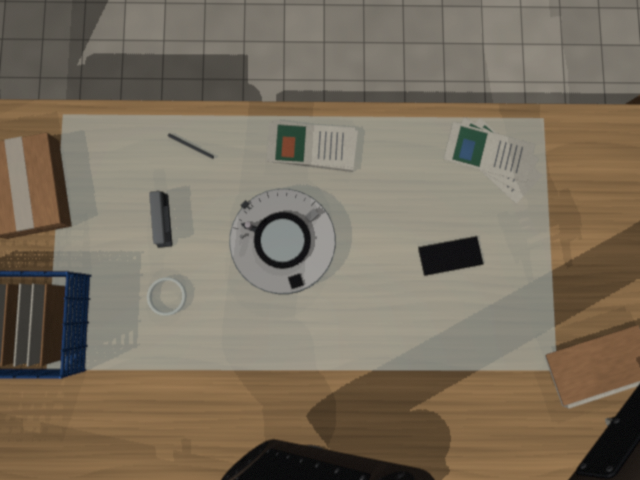

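View pics/side0.png

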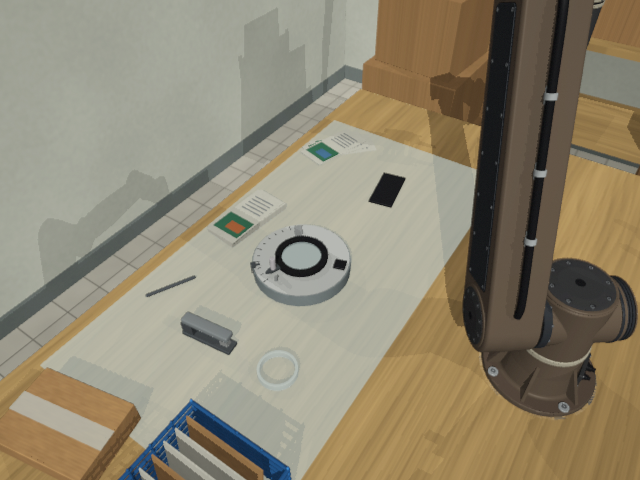

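Run:
```python
import cv2
a=cv2.imread('pics/top0.png')[180:305,220:345];cv2.imwrite('pics/z1.png',cv2.resize(a,(600,600),interpolation=2))
a=cv2.imread('pics/side0.png')[215:315,240:360];cv2.imwrite('pics/z2.png',cv2.resize(a,(720,600),interpolation=2))
```

```text
(no output)
```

View pics/z1.png

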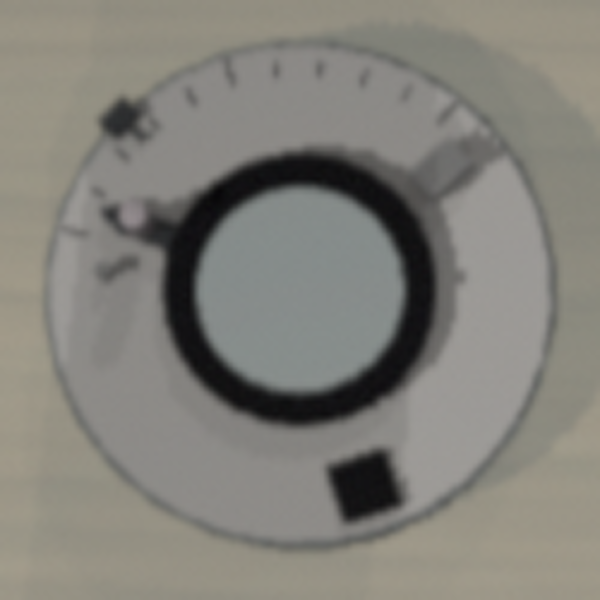

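View pics/z2.png

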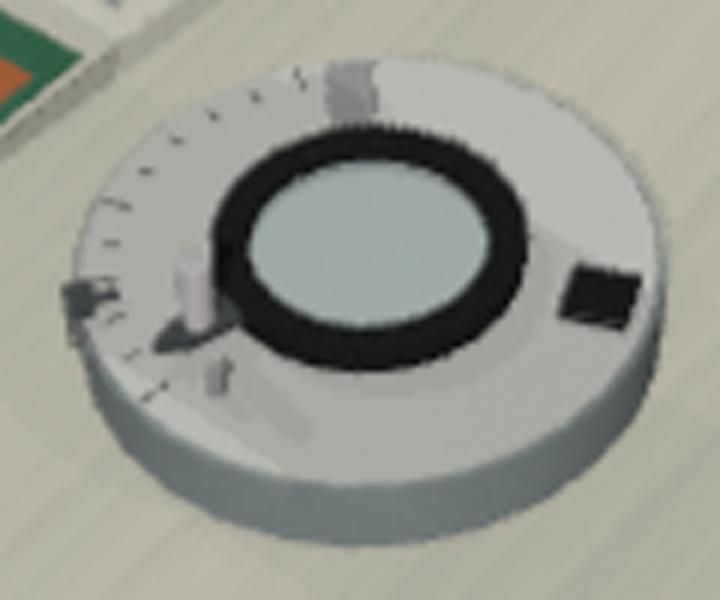

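```bash
cat > h.py <<'E'
import numpy as np,cv2
def ray(s,u,v,z):
    R=np.array(s['R']);t=np.array(s['t']);d=R.T@np.array([(u-s['cx'])/s['fx'],(v-s['cy'])/s['fy'],1]);c=-R.T@t
    return c+d*(z-c[2])/d[2]
def proj(s,X):
    p=np.array(s['R'])@np.array(X)+s['t'];return s['cx']+s['fx']*p[0]/p[2],s['cy']+s['fy']*p[1]/p[2]
def ring(s,approx,z=57):
    g=s['image'].max(2);m=(g<50).astype('uint8')
    cs,_=cv2.findContours(m,cv2.RETR_EXTERNAL,cv2.CHAIN_APPROX_NONE)
    c=min(cs,key=lambda c:np.hypot(*(np.array(cv2.minEnclosingCircle(c)[0])-approx)) if len(c)>80 else 1e9)
    P=np.array([ray(s,*p[0],z)[:2] for p in c])
    # robust circle of radius 66
    from scipy.optimize import least_squares
    r=least_squares(lambda q:np.hypot(*(P-q[:2]).T)-q[2],[*P.mean(0),66],loss='soft_l1');return r.x
E
python3 - <<'E'
from plant import arm
from h import *
for n,ap in(('top',(282,240)),('side',(301,257))):
    s=arm.snapshot(n);r=ring(s,ap);print(n,r)
    if n=='top': pts=dict(clip=(122,117,50),block=(460,165,60),stud=(133,213,92),tip=(107,212,53),ref=(365,487,45),nose=(145,130,49));f=lambda x,y:(220+x/4.8-.4,180+y/4.8-.4)
    else: pts=dict(clip=(78,292,50),block=(352,75,60),stud=(190,258,92),tip=(155,349,53),ref=(602,297,45),nose=(112,288,49));f=lambda x,y:(240+x/6-.4,215+y/6-.4)
    for k,(x,y,z) in pts.items():
        p=ray(s,*f(x,y),z)[:2];d=p-r[:2];print(k,p.round(1),np.hypot(*d).round(1),np.arctan2(d[1],d[0]).round(3))
E
```

```text
top [590.91169787  49.87517115  63.76408897]
clip [675.1 137.6] 121.5 0.806
block [650.5 -26.9] 97.2 -0.911
stud [621.  126.3] 82.1 1.196
tip [627.7 143.5] 100.6 1.196
ref [495.8  18. ] 100.3 -2.818
nose [668.9 126.4] 109.3 0.776
side [587.0677745   53.11858781  66.23835874]
clip [676.3 136.2] 121.9 0.75
block [651.2 -24.4] 100.6 -0.879
stud [622.6 124.9] 80.1 1.112
tip [628.3 145.4] 101.1 1.151
ref [496.1  15.1] 98.6 -2.746
nose [666.6 126. ] 107.9 0.742
```

Run:
```python
from plant import arm
import numpy as np
from scipy.spatial.transform import Rotation as Ro
o=arm.get_obs();print(Ro.from_rotvec(o['tcp_rot']).as_matrix().round(3),o['joint_pos'])
```

```text
[[-0.353 -0.    -0.936]
 [ 0.936  0.001 -0.353]
 [ 0.001 -1.     0.   ]] [-9.21909654e-01  3.59074933e-01  1.14178798e-02 -1.87905496e-04
 -1.22409102e+00 -2.88100015e-01]
```

Request:
{"name": "arm_command", "arguments": {
  "series": [
    {"jaw":-1,"linear":[2.684,0,-2.728],"angular":[0,0,0]},
    {"jaw":-1,"linear":[2.684,0,-2.728],"angular":[0,0,0]},
    {"jaw":-1,"linear":[2.684,0,-2.728],"angular":[0,0,0]},
    {"jaw":-1,"linear":[2.684,0,-2.728],"angular":[0,0,0]},
    {"jaw":-1,"linear":[2.684,0,-2.728],"angular":[0,0,0]},
    {"jaw":-1,"linear":[2.684,0,-2.728],"angular":[0,0,0]},
    {"jaw":-1,"linear":[2.684,0,-2.728],"angular":[0,0,0]},
    {"jaw":-1,"linear":[2.684,0,-2.728],"angular":[0,0,0]}
  ],
  "grip_force": 20
}}

```text
time_s: 0.87
tool_pos: [366.9, -351.9, 226.6]
tcp_rot: [-1.017, -1.47, 1.47]
contact_force: [1.5, 0.2, 0.5]
finger_gap: 39.8
```

Request:
{"name": "arm_command", "arguments": {
  "series": [
    {"jaw":-1,"linear":[2.684,0,-2.728],"angular":[0,0,0]},
    {"jaw":-1,"linear":[2.684,0,-2.728],"angular":[0,0,0]},
    {"jaw":-1,"linear":[2.684,0,-2.728],"angular":[0,0,0]},
    {"jaw":-1,"linear":[2.684,0,-2.728],"angular":[0,0,0]},
    {"jaw":-1,"linear":[2.684,0,-2.728],"angular":[0,0,0]},
    {"jaw":-1,"linear":[2.684,0,-2.728],"angular":[0,0,0]},
    {"jaw":-1,"linear":[2.684,0,-2.728],"angular":[0,0,0]},
    {"jaw":-1,"linear":[2.684,0,-2.728],"angular":[0,0,0]}
  ]
}}

```text
time_s: 1.53
tool_pos: [495.4, -73.7, 226.8]
tcp_rot: [-1.017, -1.471, 1.47]
contact_force: [1.0, -0.3, -0.2]
finger_gap: 0.5
```

Run:
```python
from plant import arm
import cv2
s=arm.snapshot('wrist');cv2.imwrite('pics/w1.png',s['image'][:,:,::-1]);print(arm.get_obs()['joint_pos'],s['fx'])
```

```text
[ 2.52036465e-01  7.22320925e-02 -3.59493527e-01 -3.74799039e-04
 -1.13677422e+00 -1.45980166e+00] 422.0749238100129
```

View pics/w1.png

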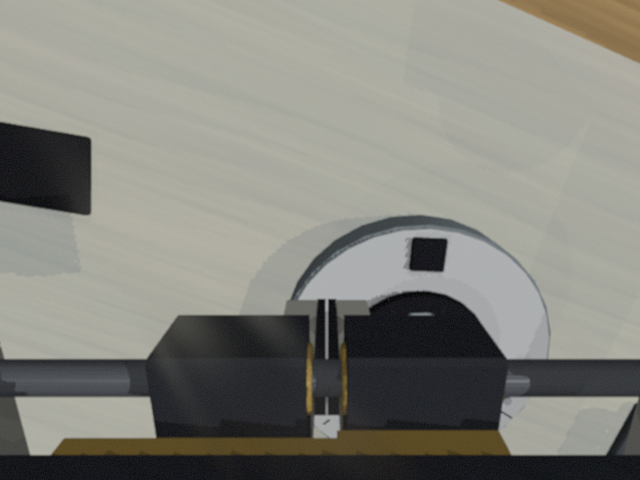

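Request:
{"name": "arm_command", "arguments": {
  "series": [
    {"jaw":-1,"linear":[2.684,0,-2.728],"angular":[0,0,0]},
    {"jaw":-1,"linear":[2.684,0,-2.728],"angular":[0,0,0]},
    {"jaw":-1,"linear":[2.684,0,-2.728],"angular":[0,0,0]},
    {"jaw":-1,"linear":[2.684,0,-2.728],"angular":[0,0,0]},
    {"jaw":-1,"linear":[2.684,0,-2.728],"angular":[0,0,0]},
    {"jaw":-1,"linear":[2.684,0,-2.728],"angular":[0,0,0]},
    {"jaw":-1,"linear":[0,0,0],"angular":[0,-0.12,0]},
    {"jaw":-1,"linear":[0,0,0],"angular":[0,-0.12,0]}
  ]
}}

```text
time_s: 2.25
tool_pos: [591.7, 134.9, 225.4]
tcp_rot: [-0.856, -1.64, 1.642]
contact_force: [-0.2, -1.3, -0.1]
finger_gap: 0.5
```

Request:
{"name": "arm_command", "arguments": {
  "series": [
    {"jaw":-1,"linear":[0,0,0],"angular":[0,-0.12,0]},
    {"jaw":-1,"linear":[0,0,0],"angular":[0,-0.12,0]},
    {"jaw":-1,"linear":[0,0,0],"angular":[0,-0.12,0]},
    {"jaw":-1,"linear":[0,0,0],"angular":[0,-0.12,0]},
    {"jaw":-1,"linear":[0,0,0],"angular":[0,-0.12,0]},
    {"jaw":-1,"linear":[0,0,0],"angular":[0,-0.12,0]},
    {"jaw":-1,"linear":[0,0,0],"angular":[0,-0.12,0]},
    {"jaw":-1,"linear":[0,0,0],"angular":[0,-0.12,0]}
  ]
}}

```text
time_s: 2.92
tool_pos: [591.2, 132.7, 226.3]
tcp_rot: [-0.004, -2.219, 2.219]
contact_force: [0.1, -0.5, -1.3]
finger_gap: 0.3
```

Request:
{"name": "arm_command", "arguments": {
  "series": [
    {"jaw":-1,"linear":[0,0,0],"angular":[0,-0.12,0]},
    {"jaw":-1,"linear":[0,0,0],"angular":[0,-0.12,0]},
    {"jaw":-1,"linear":[0,0,0],"angular":[0,-0.12,0]},
    {"jaw":-1,"linear":[0,0,0],"angular":[0,-0.12,0]},
    {"jaw":-1,"linear":[0,0,0],"angular":[0,-0.12,0]},
    {"jaw":-1,"linear":[0,0,0],"angular":[0,-0.12,0]},
    {"jaw":-1,"linear":[0,0,0],"angular":[0,-0.12,0]},
    {"jaw":-1,"linear":[0,0,0],"angular":[0,-0.12,0]}
  ]
}}

```text
time_s: 3.58
tool_pos: [591.2, 132.7, 226.4]
tcp_rot: [-0.853, 1.646, -1.646]
contact_force: [-0.4, -0.2, 0.3]
finger_gap: 0.5
```

Request:
{"name": "arm_command", "arguments": {
  "series": [
    {"jaw":-1,"linear":[0,0,0],"angular":[0,-0.12,0]},
    {"jaw":-1,"linear":[0,0,0],"angular":[0,-0.12,0]},
    {"jaw":-1,"linear":[0,0,0],"angular":[0,-0.12,0]},
    {"jaw":-1,"linear":[0,0,0],"angular":[0,-0.12,0]},
    {"jaw":-1,"linear":[0,0,0],"angular":[0,-0.12,0]},
    {"jaw":-1,"linear":[0,0,0],"angular":[0,0,0]}
  ]
}}

```text
time_s: 4.08
tool_pos: [591.2, 132.7, 226.4]
tcp_rot: [-1.202, 1.221, -1.22]
contact_force: [0.4, -0.5, 0.2]
finger_gap: 0.2
```

Run:
```python
from plant import arm
import cv2
from scipy.spatial.transform import Rotation as Ro
s=arm.snapshot('wrist');cv2.imwrite('pics/w2.png',s['image'][:,:,::-1]);o=arm.get_obs();print(o['joint_pos'],s['fx'],s['cx'],s['cy'],s['R'],s['t'],Ro.from_rotvec(o['tcp_rot']).as_matrix().round(3))
from h import *
for n in('top','side'):
    s=arm.snapshot(n);cv2.imwrite(f'pics/{n}2.png',s['image'][:,:,::-1])
```

```text
[ 5.42844063e-01  2.46416268e-01 -1.47108429e-01 -6.78072459e-05
 -1.17757637e+00  1.00517846e+00] 422.0749238100129 326.27784182279584 245.1621293534082 [[-1.47737233e-02 -9.99890514e-01  8.34452176e-04]
 [-9.51777836e-01  1.43185911e-02  3.06453796e-01]
 [-3.06432192e-01  3.73325051e-03 -9.51885169e-01]] [141.11631806 522.57066226 571.88077392] [[-0.023 -0.     1.   ]
 [-1.    -0.    -0.023]
 [ 0.    -1.    -0.   ]]
```

View pics/w2.png

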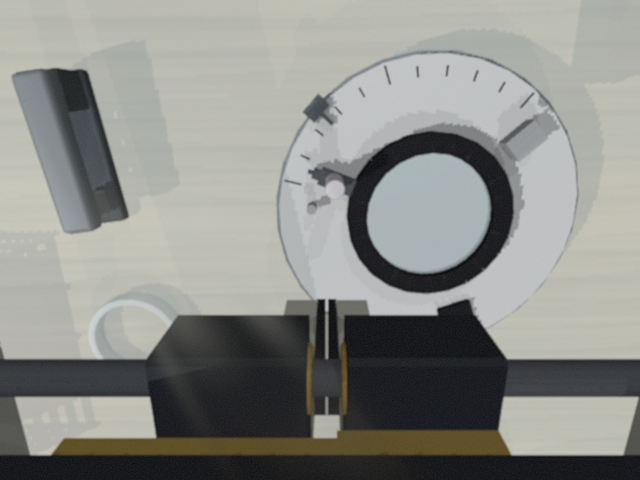

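Run:
```python
from plant import arm
import cv2
from h import *
s=arm.snapshot('wrist');im=s['image'][:,:,::-1]
cv2.imwrite('pics/w2z.png',cv2.resize(im[90:225,270:390],(640,720)[:2] if 0 else (533,600),interpolation=2))
cv2.imwrite('pics/w2b.png',cv2.resize(im[80:200,480:600],(600,600),interpolation=2))
print(ring(s,(430,212)))
```

```text
[592.37365661  50.2959022   64.79666234]
```

View pics/w2z.png

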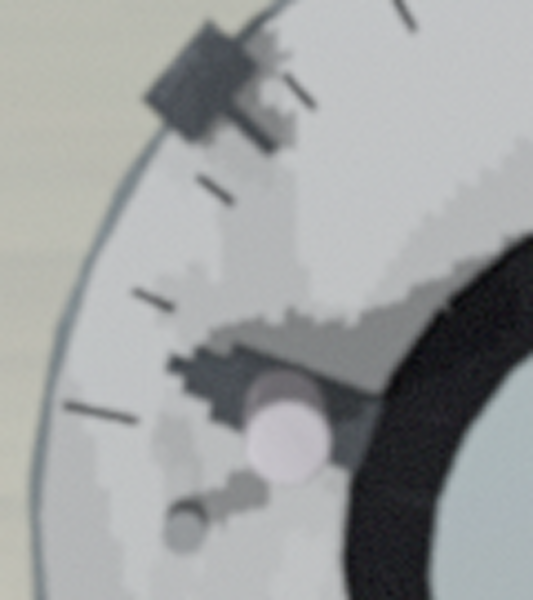

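View pics/w2b.png

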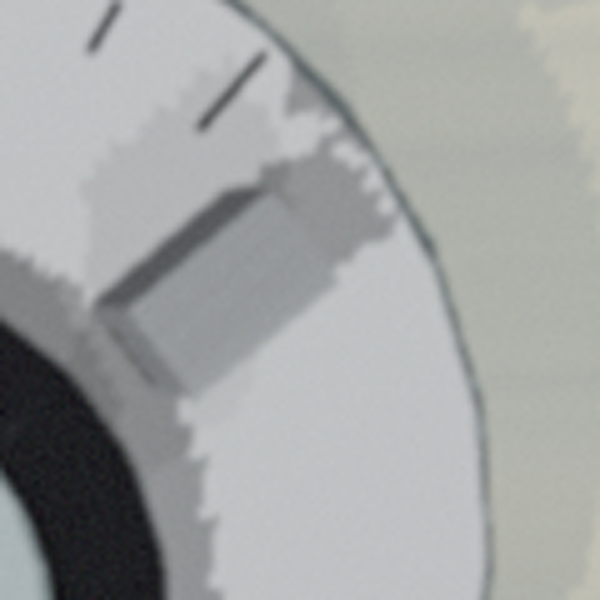

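Run:
```python
from plant import arm
from h import *
s=arm.snapshot('wrist');C=ring(s,(430,212))[:2]
A=lambda x,y:(270+x/4.444-.39,90+y/4.444-.39)
B=lambda x,y:(480+x/5-.4,80+y/5-.4)
for k,p,z in[('nose',A(270,148),49),('noseroot',A(232,112),49),('tab',A(202,84),50),('tip',A(172,362),53),('stud',A(288,442),92),('pin',A(186,522),57),('block',B(232,292),60),('t1',A(70,406),45),('t1b',A(136,420),45),('t2',B(265,55),45),('t2b',B(202,128),45),('t3',A(399,0),45),('t3b',A(413,30),45),('t4',A(202,180),45),('t5',A(288,78),45),('t5b',A(313,105),45)]:
    d=ray(s,*p,z)[:2]-C;print(k,np.hypot(*d).round(1),np.arctan2(d[1],d[0]).round(3))
```

```text
nose 105.9 0.818
noseroot 114.7 0.817
tab 121.5 0.817
tip 102.2 1.202
stud 81.3 1.202
pin 94.1 1.475
block 89.9 -0.863
t1 117.9 1.328
t1b 105.7 1.328
t2 119.4 -0.69
t2b 106.2 -0.691
t3 110.5 0.519
t3b 105.1 0.523
t4 111.7 0.925
t5 111.8 0.723
t5b 105.6 0.721
```

Request:
{"name": "arm_command", "arguments": {
  "series": [
    {"jaw":-1,"linear":[0,3.5,0],"angular":[0,0,0]},
    {"jaw":-1,"linear":[0,3.5,0],"angular":[0,0,0]},
    {"jaw":-1,"linear":[0,3.5,0],"angular":[0,0,0]},
    {"jaw":-1,"linear":[0,3.0,0],"angular":[0,0,0]},
    {"jaw":-1,"linear":[0,1.5,0],"angular":[0,0,0]},
    {"jaw":-1,"linear":[0,1.0,0],"angular":[0,0,0]},
    {"jaw":-1,"linear":[0,0,0],"angular":[0,0,0]}
  ]
}}

```text
time_s: 4.92
tool_pos: [590.2, 132.3, 64.4]
tcp_rot: [-1.202, 1.227, -1.225]
contact_force: [0.5, 0.1, 0.8]
finger_gap: 0.6
```

Request:
{"name": "arm_command", "arguments": {
  "series": [
    {"jaw":-1,"linear":[0,-0.2,0],"angular":[0,-0.037,0]},
    {"jaw":-1,"linear":[0.01,0,0.41],"angular":[0,0.05,0]},
    {"jaw":-1,"linear":[0.01,0,0.41],"angular":[0,0.05,0]},
    {"jaw":-1,"linear":[0.01,0,0.41],"angular":[0,0.05,0]},
    {"jaw":-1,"linear":[0.01,0,0.41],"angular":[0,0.05,0]},
    {"jaw":-1,"linear":[0.01,0,0.41],"angular":[0,0.05,0]},
    {"jaw":-1,"linear":[0.01,0,0.41],"angular":[0,0.05,0]},
    {"jaw":-1,"linear":[0.01,0,0.41],"angular":[0,0.05,0]}
  ]
}}

```text
time_s: 5.58
tool_pos: [620.4, 128.8, 70.5]
tcp_rot: [-1.028, 1.452, -1.453]
contact_force: [-1.3, -0.3, 1.2]
finger_gap: 0.6
```

```bash
cat > look.py <<'E'
import sys,cv2
from plant import arm
from h import *
t=sys.argv[1]
C=np.array([592.4,50.3]);o=arm.get_obs();d=o['tool_pos'][:2]-C
from scipy.spatial.transform import Rotation as Ro
x=Ro.from_rotvec(o['tcp_rot']).as_matrix()[:,0]
print('psi',np.arctan2(d[1],d[0]),'r',np.hypot(*d),'z',o['tool_pos'][2],'yawphi',np.arctan2(-x[1],-x[0]),o['contact_force'],o['joint_pos'].round(2))
s=arm.snapshot('wrist');cv2.imwrite(f'pics/w{t}.png',s['image'][:,:,::-1])
a=arm.snapshot('top')['image'][180:305,220:345,::-1];cv2.imwrite(f'pics/t{t}.png',cv2.resize(a,(500,500),interpolation=2))
E
python3 look.py 3
```

```text
psi 1.2285029504765517 r 83.29314037718574 z 70.50663943173093 yawphi 1.2338553289730354 [-1.27219992 -0.30403545  1.16004316] [ 0.51  0.43 -0.27  0.   -0.87  0.72]
```

View pics/w3.png

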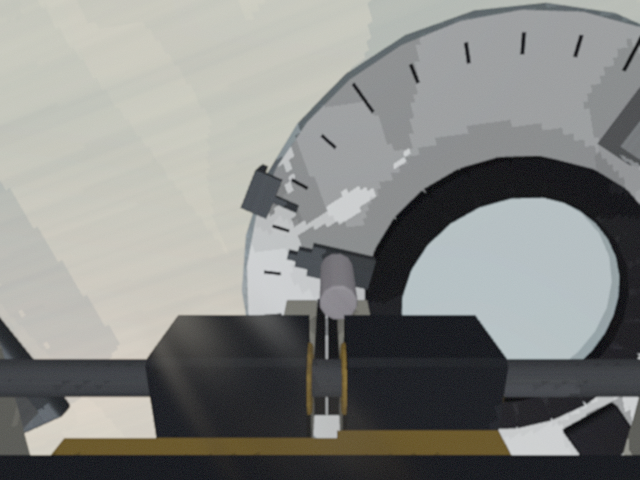

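Request:
{"name": "arm_command", "arguments": {
  "series": [
    {"jaw":-1,"linear":[0.01,0.3,0.41],"angular":[0,0.05,0]},
    {"jaw":-1,"linear":[0.01,0,0.41],"angular":[0,0.05,0]},
    {"jaw":-1,"linear":[0.01,0,0.41],"angular":[0,0.05,0]},
    {"jaw":-1,"linear":[0.01,0,0.41],"angular":[0,0.05,0]},
    {"jaw":-1,"linear":[0.01,0,0.41],"angular":[0,0.05,0]},
    {"jaw":-1,"linear":[0.01,0,0.41],"angular":[0,0.05,0]}
  ]
}}

```text
time_s: 6.18
tool_pos: [641.5, 117.3, 66.7]
tcp_rot: [-0.838, 1.659, -1.659]
contact_force: [-2.4, 1.5, 0.0]
finger_gap: 0.3
```

```bash
python3 look.py 4
```

```text
psi 0.9382466389130011 r 83.04215062929686 z 66.68768426602078 yawphi 0.9361029946360597 [-2.38921686  1.54837414  0.00280866] [ 0.48  0.46 -0.23 -0.   -0.88  0.46]
```

View pics/w4.png

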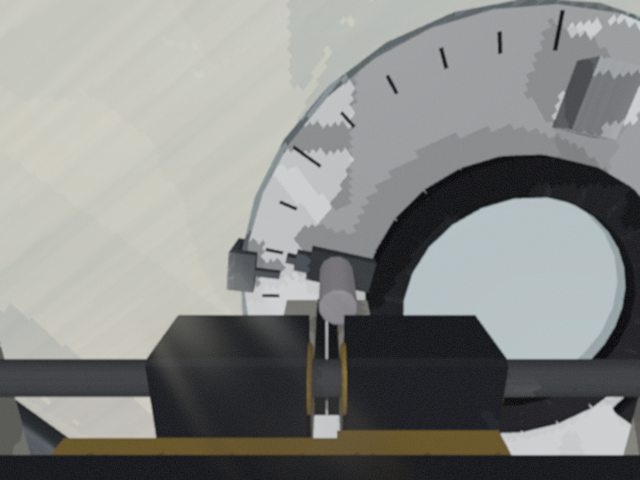

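Request:
{"name": "arm_command", "arguments": {
  "series": [
    {"jaw":-1,"linear":[0.01,0,0.41],"angular":[0,0.05,0]},
    {"jaw":-1,"linear":[0.01,0,0.41],"angular":[0,0.05,0]},
    {"jaw":-1,"linear":[0.01,0,0.41],"angular":[0,0.05,0]},
    {"jaw":-1,"linear":[0.01,0,0.41],"angular":[0,0.05,0]},
    {"jaw":-1,"linear":[0.01,0,0.41],"angular":[0,0.05,0]},
    {"jaw":-1,"linear":[0.01,0,0.41],"angular":[0,0.05,0]},
    {"jaw":-1,"linear":[0.01,0,0.41],"angular":[0,0.05,0]},
    {"jaw":-1,"linear":[0.01,0,0.41],"angular":[0,0.05,0]}
  ]
}}

```text
time_s: 6.95
tool_pos: [663.4, 93.3, 66.5]
tcp_rot: [-0.527, 1.918, -1.917]
contact_force: [-0.7, 2.9, 0.6]
finger_gap: 0.2
```

Request:
{"name": "arm_command", "arguments": {
  "series": [
    {"jaw":-1,"linear":[0.01,0,0.41],"angular":[0,0.05,0]},
    {"jaw":-1,"linear":[0.01,0,0.41],"angular":[0,0.05,0]},
    {"jaw":-1,"linear":[0.01,0,0.41],"angular":[0,0.05,0]},
    {"jaw":-1,"linear":[0.01,0,0.41],"angular":[0,0.05,0]},
    {"jaw":-1,"linear":[0.01,0,0.41],"angular":[0,0.05,0]},
    {"jaw":-1,"linear":[0.01,0,0.41],"angular":[0,0.05,0]},
    {"jaw":-1,"linear":[0.01,0,0.41],"angular":[0,0.05,0]},
    {"jaw":-1,"linear":[0.01,0,0.41],"angular":[0,0.05,0]}
  ]
}}

```text
time_s: 7.62
tool_pos: [674.6, 62.7, 66.5]
tcp_rot: [-0.146, 2.15, -2.148]
contact_force: [-0.8, 2.7, 0.3]
finger_gap: 0.6
```

```bash
python3 look.py 5
```

```text
psi 0.14951221607828555 r 83.1048513425607 z 66.52940238668543 yawphi 0.13782216094248878 [-0.79705013  2.66925874  0.27475946] [ 0.38  0.49 -0.17 -0.   -0.91 -0.24]
```

View pics/w5.png

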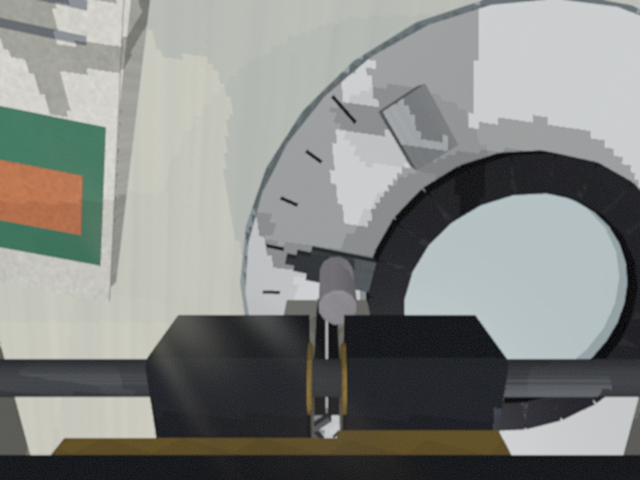

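Request:
{"name": "arm_command", "arguments": {
  "series": [
    {"jaw":-1,"linear":[0.01,0,0.41],"angular":[0,0.05,0]},
    {"jaw":-1,"linear":[0.01,0,0.41],"angular":[0,0.05,0]},
    {"jaw":-1,"linear":[0.01,0,0.41],"angular":[0,0.05,0]},
    {"jaw":-1,"linear":[0.01,0,0.41],"angular":[0,0.05,0]},
    {"jaw":-1,"linear":[0.01,0,0.41],"angular":[0,0.05,0]},
    {"jaw":-1,"linear":[0.01,0,0.41],"angular":[0,0.05,0]},
    {"jaw":-1,"linear":[0.01,0,0.41],"angular":[0,0.05,0]},
    {"jaw":-1,"linear":[0.01,0,0.41],"angular":[0,0.05,0]}
  ]
}}

```text
time_s: 8.38
tool_pos: [673.1, 30.1, 66.5]
tcp_rot: [-0.276, -2.084, 2.082]
contact_force: [1.9, 1.4, 0.2]
finger_gap: 0.4
```

Request:
{"name": "arm_command", "arguments": {
  "series": [
    {"jaw":-1,"linear":[0.01,0,0.41],"angular":[0,0.05,0]},
    {"jaw":-1,"linear":[0.01,0,0.41],"angular":[0,0.05,0]},
    {"jaw":-1,"linear":[0.0,0,0.21],"angular":[0,0.025,0]},
    {"jaw":-1,"linear":[0.0,0,0.21],"angular":[0,0.025,0]}
  ]
}}

```text
time_s: 8.72
tool_pos: [668.6, 18.1, 66.3]
tcp_rot: [-0.418, -1.996, 1.995]
contact_force: [0.4, 1.4, 1.1]
finger_gap: 0.4
```

```bash
python3 look.py 6
```

```text
psi -0.39939755287754913 r 82.75447197603462 z 66.30815836810766 yawphi -0.4113864534726689 [0.40512153 1.42346205 1.09831767] [ 0.32  0.48 -0.19  0.   -0.9  -0.73]
```

View pics/w6.png

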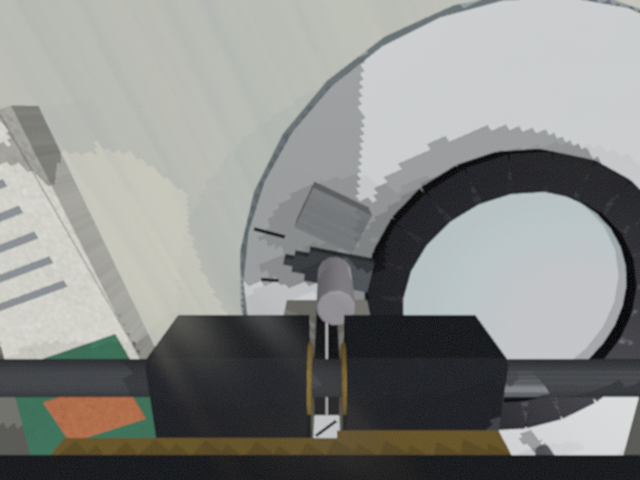

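Request:
{"name": "arm_command", "arguments": {
  "series": [
    {"jaw":-1,"linear":[0.0,0,0.21],"angular":[0,0.025,0]},
    {"jaw":-1,"linear":[0.0,0,0.21],"angular":[0,0.025,0]},
    {"jaw":-1,"linear":[0,0,0.1],"angular":[0,0.012,0]},
    {"jaw":-1,"linear":[0,0,0],"angular":[0,0,0]}
  ]
}}

```text
time_s: 9.15
tool_pos: [665.6, 12.9, 65.6]
tcp_rot: [-0.474, -1.956, 1.956]
contact_force: [0.2, 2.0, 1.0]
finger_gap: 0.7
```

Request:
{"name": "arm_command", "arguments": {
  "series": [
    {"jaw":-1,"linear":[0,0,0.1],"angular":[0,0.012,0]},
    {"jaw":-1,"linear":[0,0,0.0],"angular":[0,0,0]}
  ]
}}

```text
time_s: 9.32
tool_pos: [665.6, 12.6, 65.7]
tcp_rot: [-0.486, -1.95, 1.948]
contact_force: [0.9, 3.3, 0.2]
finger_gap: 0.7
```

Request:
{"name": "arm_command", "arguments": {
  "series": [
    {"jaw":-1,"linear":[0,0,0.1],"angular":[0,0.012,0]},
    {"jaw":-1,"linear":[0,0,0.0],"angular":[0,0,0]}
  ]
}}

```text
time_s: 9.48
tool_pos: [665.6, 12.3, 65.7]
tcp_rot: [-0.497, -1.944, 1.941]
contact_force: [3.3, 6.7, 0.1]
finger_gap: 0.1
```

Request:
{"name": "arm_command", "arguments": {
  "series": [
    {"jaw":-1,"linear":[0,0,0.1],"angular":[0,0,0]},
    {"jaw":-1,"linear":[0,0,0.0],"angular":[0,0,0]}
  ]
}}

```text
time_s: 9.65
tool_pos: [665.5, 12.1, 65.8]
tcp_rot: [-0.497, -1.946, 1.94]
contact_force: [3.0, 8.6, -1.0]
finger_gap: 0.4
```

Request:
{"name": "arm_command", "arguments": {
  "series": [
    {"jaw":-1,"linear":[0,0,0.1],"angular":[0,0,0]},
    {"jaw":-1,"linear":[0,0,0.0],"angular":[0,0,0]}
  ]
}}

```text
time_s: 9.82
tool_pos: [665.4, 11.8, 65.8]
tcp_rot: [-0.498, -1.947, 1.94]
contact_force: [3.6, 11.7, -0.8]
finger_gap: 0.7
```

```bash
python3 look.py 7
```

```text
psi -0.48464695377241995 r 82.53759152154608 z 65.8280345498142 yawphi -0.4986218518965859 [ 3.62961445 11.70350234 -0.78218956] [ 0.31  0.47 -0.2  -0.   -0.89 -0.81]
```

View pics/w7.png

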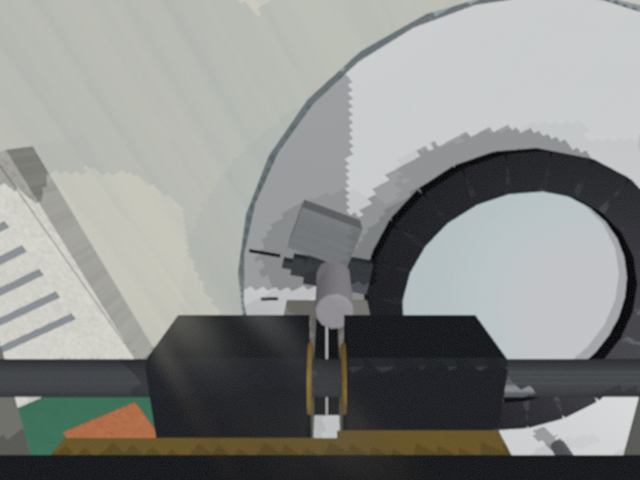

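Request:
{"name": "arm_command", "arguments": {
  "series": [
    {"jaw":-1,"linear":[0,0,-0.5],"angular":[0,0,0]},
    {"jaw":-1,"linear":[0,0,-1.2],"angular":[0,0,0]},
    {"jaw":-1,"linear":[0,-2.0,0],"angular":[0,0,0]},
    {"jaw":-1,"linear":[0,-3.0,0],"angular":[0,0,0]},
    {"jaw":-1,"linear":[0,-1.0,0],"angular":[0,0,0]},
    {"jaw":-1,"linear":[0,0,0],"angular":[0,0,0]}
  ]
}}

```text
time_s: 10.42
tool_pos: [673.6, 24.8, 128.8]
tcp_rot: [-0.499, -1.945, 1.943]
contact_force: [0.8, -0.6, -0.0]
finger_gap: 0.6
```

```bash
python3 look.py 8
```

```text
psi -0.30475374210048095 r 85.09081950517779 z 128.77356119244357 yawphi -0.49858241483737614 [ 0.76919407 -0.61045052 -0.01758239] [ 0.33  0.42 -0.12  0.   -1.02 -0.83]
```

View pics/w8.png

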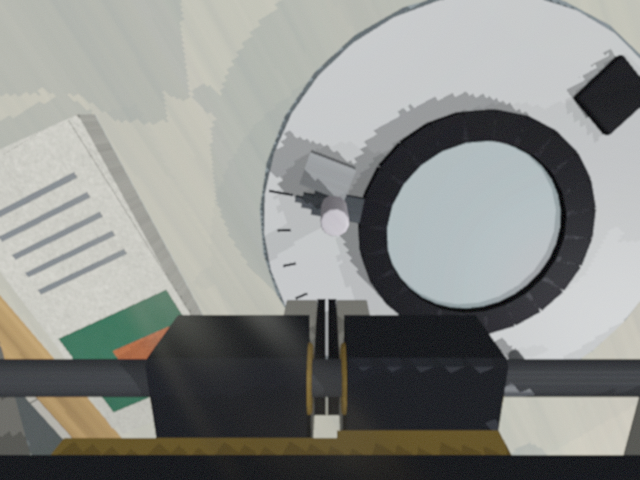

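Request:
{"name": "arm_command", "arguments": {
  "series": [
    {"jaw":-1,"linear":[0.4,0,1.9],"angular":[0,0,0]},
    {"jaw":-1,"linear":[0.4,0,1.9],"angular":[0,0,0]},
    {"jaw":-1,"linear":[0.4,0,1.95],"angular":[0,0,0]},
    {"jaw":-1,"linear":[0,0,0],"angular":[0,0.12,0]},
    {"jaw":-1,"linear":[0,0,0],"angular":[0,0.12,0]},
    {"jaw":-1,"linear":[0,0,0],"angular":[0,0.12,0]},
    {"jaw":-1,"linear":[0,0,0],"angular":[0,0.12,0]},
    {"jaw":-1,"linear":[0,0,0],"angular":[0,0.04,0]}
  ]
}}

```text
time_s: 11.18
tool_pos: [632.7, -20.6, 123.9]
tcp_rot: [-0.898, -1.595, 1.599]
contact_force: [0.1, -0.2, -0.2]
finger_gap: 0.1
```

```bash
python3 look.py 9
python3 - <<'E'
from plant import arm
from h import *
s=arm.snapshot('side');cv2.imwrite('pics/s9.png',cv2.resize(s['image'][180:330,220:380,::-1],(640,600),interpolation=2))
E
```

```text
psi -1.0538823906504415 r 81.5954466013166 z 123.87936183296465 yawphi -1.0266044482940493 [ 0.14261567 -0.19869696 -0.22852968] [ 0.28  0.37 -0.22 -0.   -0.99 -1.3 ]
```

View pics/t9.png

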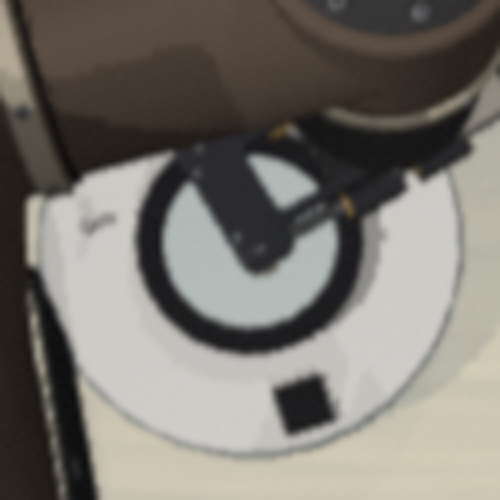

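View pics/s9.png

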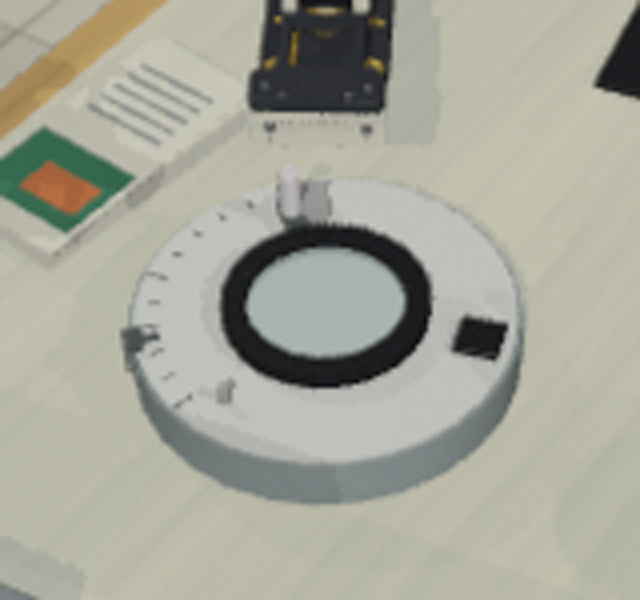

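Request:
{"name": "arm_command", "arguments": {
  "series": [
    {"jaw":-1,"linear":[0,2,0],"angular":[0,0,0]},
    {"jaw":-1,"linear":[0,2,0],"angular":[0,0,0]},
    {"jaw":-1,"linear":[0,1,0],"angular":[0,0,0]},
    {"jaw":-1,"linear":[0,0.4,0],"angular":[0,0,0]},
    {"jaw":-1,"linear":[0,0,0],"angular":[0,0,0]},
    {"jaw":-1,"linear":[0,0,0],"angular":[0,0,0]}
  ]
}}

```text
time_s: 11.83
tool_pos: [634.2, -20.3, 71.9]
tcp_rot: [-0.895, -1.603, 1.604]
contact_force: [0.7, 1.6, 0.3]
finger_gap: 0.3
```

```bash
python3 look.py 10
```

```text
psi -1.0358308265455407 r 82.03774965568469 z 71.85955140226827 yawphi -1.0182317799378118 [0.70317866 1.60668403 0.28309615] [ 0.28  0.43 -0.27  0.   -0.88 -1.29]
```

Request:
{"name": "arm_command", "arguments": {
  "series": [
    {"jaw":-1,"linear":[0,0.5,0],"angular":[0,0,0]},
    {"jaw":-1,"linear":[0.01,0,-0.41],"angular":[0,-0.05,0]},
    {"jaw":-1,"linear":[0.01,0,-0.41],"angular":[0,-0.05,0]},
    {"jaw":-1,"linear":[0.01,0,-0.41],"angular":[0,-0.05,0]},
    {"jaw":-1,"linear":[0.01,0,-0.41],"angular":[0,-0.05,0]},
    {"jaw":-1,"linear":[0.01,0,-0.41],"angular":[0,-0.05,0]},
    {"jaw":-1,"linear":[0.01,0,-0.41],"angular":[0,-0.05,0]}
  ]
}}

```text
time_s: 12.52
tool_pos: [652.5, -4.8, 66.8]
tcp_rot: [-0.676, -1.804, 1.805]
contact_force: [-0.5, -1.5, 0.1]
finger_gap: 0.4
```

```bash
python3 look.py 11
python3 - <<'E'
from plant import arm
from h import *
s=arm.snapshot('side');cv2.imwrite('pics/s11.png',cv2.resize(s['image'][180:330,220:380,::-1],(640,600),interpolation=2))
E
```

```text
psi -0.7416232318963755 r 81.56131849583029 z 66.82417808222587 yawphi -0.7165950643513364 [-0.54060988 -1.52230354  0.05862693] [ 0.29  0.46 -0.23  0.   -0.88 -1.01]
```

View pics/s11.png

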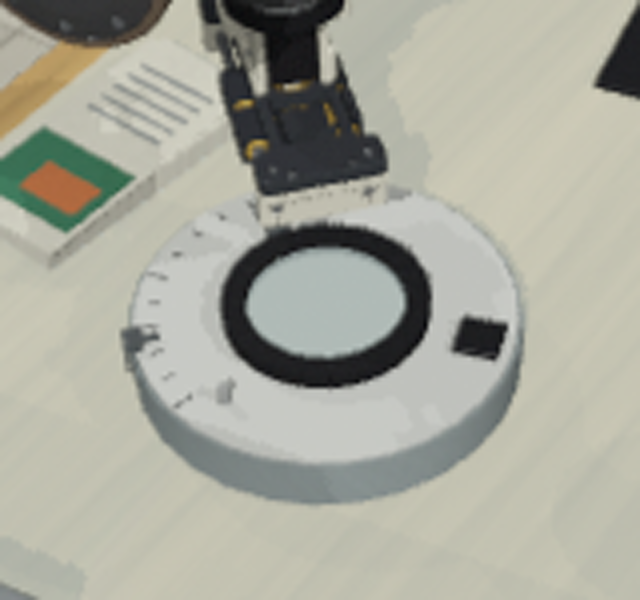

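Request:
{"name": "arm_command", "arguments": {
  "series": [
    {"jaw":-1,"linear":[0.01,0,-0.41],"angular":[0,-0.05,0]},
    {"jaw":-1,"linear":[0.01,0,-0.41],"angular":[0,-0.05,0]},
    {"jaw":-1,"linear":[0.01,0,-0.41],"angular":[0,-0.05,0]},
    {"jaw":-1,"linear":[0.01,0,-0.41],"angular":[0,-0.05,0]},
    {"jaw":-1,"linear":[0.01,0,-0.41],"angular":[0,-0.05,0]},
    {"jaw":-1,"linear":[0.01,0,-0.41],"angular":[0,-0.05,0]},
    {"jaw":-1,"linear":[0.01,0,-0.41],"angular":[0,-0.05,0]},
    {"jaw":-1,"linear":[0.01,0,-0.41],"angular":[0,-0.05,0]}
  ]
}}

```text
time_s: 13.33
tool_pos: [668.7, 23.5, 66.7]
tcp_rot: [-0.329, -2.049, 2.05]
contact_force: [-0.3, -1.4, -0.5]
finger_gap: 0.8
```

Request:
{"name": "arm_command", "arguments": {
  "series": [
    {"jaw":-1,"linear":[0.01,0,-0.41],"angular":[0,-0.05,0]},
    {"jaw":-1,"linear":[0.01,0,-0.41],"angular":[0,-0.05,0]},
    {"jaw":-1,"linear":[0.01,0,-0.41],"angular":[0,-0.05,0]},
    {"jaw":-1,"linear":[0.01,0,-0.41],"angular":[0,-0.05,0]},
    {"jaw":-1,"linear":[0.01,0,-0.41],"angular":[0,-0.05,0]},
    {"jaw":-1,"linear":[0.01,0,-0.41],"angular":[0,-0.05,0]},
    {"jaw":-1,"linear":[0.01,0,-0.41],"angular":[0,-0.05,0]},
    {"jaw":-1,"linear":[0.01,0,-0.41],"angular":[0,-0.05,0]}
  ]
}}

```text
time_s: 14.0
tool_pos: [672.9, 55.9, 66.8]
tcp_rot: [-0.088, 2.179, -2.18]
contact_force: [1.3, -2.1, -0.2]
finger_gap: 0.4
```

```bash
python3 look.py 12
python3 - <<'E'
from plant import arm
from h import *
s=arm.snapshot('side');cv2.imwrite('pics/s12.png',cv2.resize(s['image'][180:330,220:380,::-1],(640,600),interpolation=2))
E
```

```text
psi 0.06970416672402692 r 80.69043345666927 z 66.78425983169966 yawphi 0.08138313189404137 [ 1.27833474 -2.10578658 -0.21944172] [ 0.37  0.49 -0.18  0.   -0.91 -0.29]
```

View pics/s12.png

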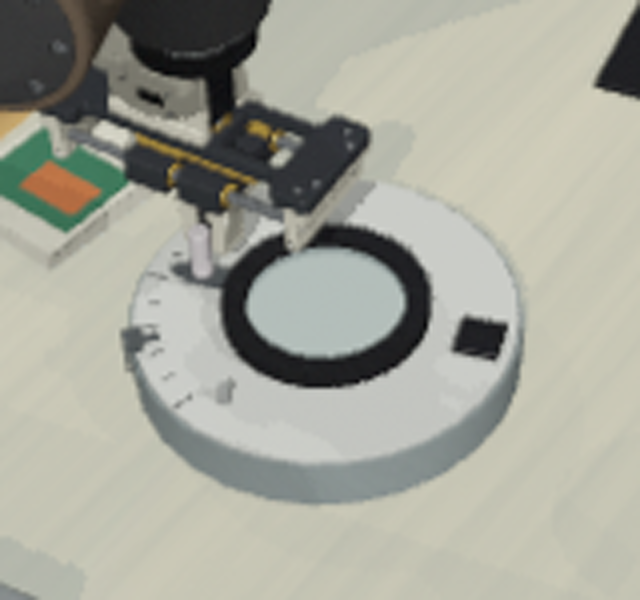

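Request:
{"name": "arm_command", "arguments": {
  "series": [
    {"jaw":-1,"linear":[0.0,0,-0.41],"angular":[0,-0.05,0]},
    {"jaw":-1,"linear":[0.0,0,-0.41],"angular":[0,-0.05,0]},
    {"jaw":-1,"linear":[0.01,0,-0.41],"angular":[0,-0.05,0]},
    {"jaw":-1,"linear":[0.01,0,-0.41],"angular":[0,-0.05,0]},
    {"jaw":-1,"linear":[0.01,0,-0.41],"angular":[0,-0.05,0]},
    {"jaw":-1,"linear":[0.01,0,-0.41],"angular":[0,-0.05,0]},
    {"jaw":-1,"linear":[0.01,0,-0.41],"angular":[0,-0.05,0]},
    {"jaw":-1,"linear":[0.01,0,-0.41],"angular":[0,-0.05,0]}
  ]
}}

```text
time_s: 14.82
tool_pos: [664.0, 87.2, 66.7]
tcp_rot: [-0.478, 1.953, -1.953]
contact_force: [0.9, -2.4, -0.2]
finger_gap: 0.4
```

```bash
cat > sd.py <<'E'
import sys
from plant import arm
from h import *
s=arm.snapshot('side');cv2.imwrite(f'pics/s{sys.argv[1]}.png',cv2.resize(s['image'][225:305,240:320,::-1],(600,600),interpolation=2))
E
python3 look.py 13;python3 sd.py 13
```

```text
psi 0.47534777319387644 r 80.54622494628092 z 66.71762037519413 yawphi 0.48034574569891014 [ 0.85477142 -2.35404431 -0.1782316 ] [ 0.42  0.48 -0.19  0.   -0.9   0.06]
```

View pics/s13.png

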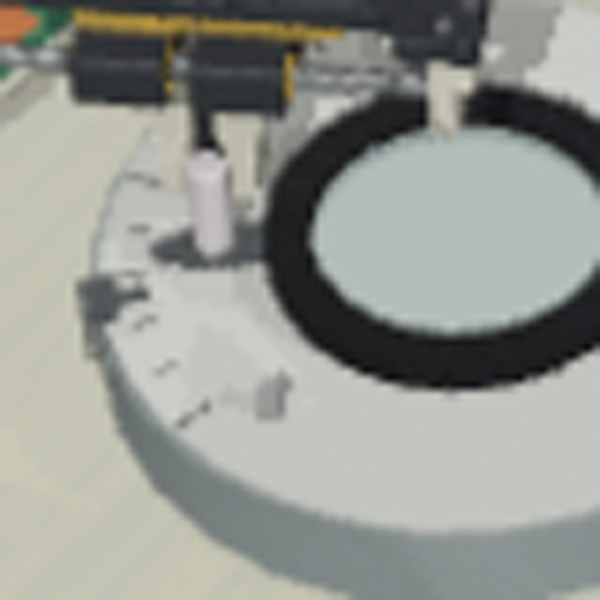

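Run:
```python
from plant import arm
from h import *
s=arm.snapshot('side');C=ring(s,(301,257))[:2];print(C)
for k,x,y,z in[('tip',152,248,53),('nose',147,292,49),('stud',210,157,92)]:
  for c in(C,[592.4,50.3]):
    d=ray(s,240+x/7.5-.43,225+y/7.5-.43,z)[:2]-c;print(k,np.hypot(*d),np.arctan2(d[1],d[0]))
```

```text
[586.08876573  55.0886683 ]
tip 103.19070376640803 0.5994585216519686
tip 100.96167057042861 0.6739565685858606
nose 105.24891091926568 0.7542954679190341
nose 104.22188876339077 0.8293168709963423
stud 81.10263456425261 0.5522180511402712
stud 78.58950602193518 0.6463597118575011
```

Request:
{"name": "arm_command", "arguments": {
  "series": [
    {"jaw":-1,"linear":[0.0,0,-0.41],"angular":[0,-0.05,0]},
    {"jaw":-1,"linear":[0.0,0,-0.41],"angular":[0,-0.05,0]},
    {"jaw":-1,"linear":[0,0,-0.16],"angular":[0,-0.02,0]},
    {"jaw":-1,"linear":[0,0,0],"angular":[0,0,0]},
    {"jaw":-1,"linear":[0,0,0],"angular":[0,0,0]}
  ]
}}

```text
time_s: 15.43
tool_pos: [659.0, 95.8, 66.6]
tcp_rot: [-0.58, 1.88, -1.88]
contact_force: [-0.4, -1.9, 0.6]
finger_gap: 0.4
```

```bash
python3 look.py 14;python3 sd.py 14
```

```text
psi 0.5998439167426263 r 80.68489232092614 z 66.5814845847873 yawphi 0.5985825432847112 [-0.44604415 -1.94827493  0.59103292] [ 0.44  0.48 -0.2  -0.   -0.9   0.16]
```

View pics/s14.png

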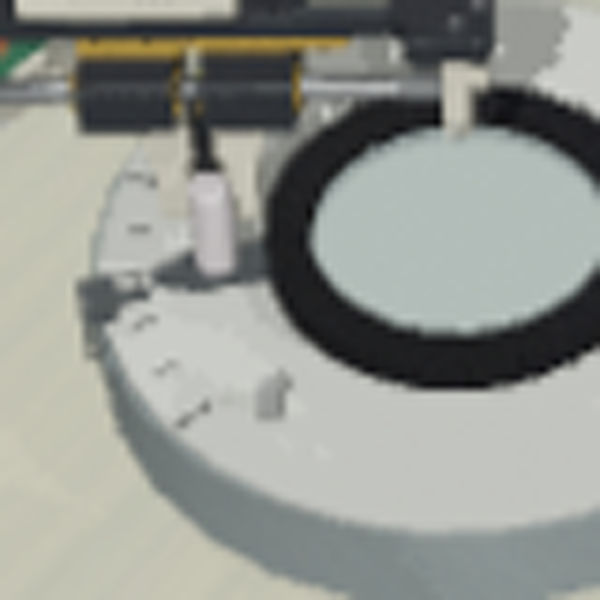

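Request:
{"name": "arm_command", "arguments": {
  "series": [
    {"jaw":-1,"linear":[0,0,0.5],"angular":[0,0,0]},
    {"jaw":-1,"linear":[0,0,0.8],"angular":[0,0,0]},
    {"jaw":-1,"linear":[0,-2,0],"angular":[0,0,0]},
    {"jaw":-1,"linear":[0,-3.5,0],"angular":[0,0,0]},
    {"jaw":-1,"linear":[0,-3.5,0],"angular":[0,0,0]},
    {"jaw":-1,"linear":[0,-3.5,0],"angular":[0,0,0]},
    {"jaw":-1,"linear":[0,-3.5,0],"angular":[0,0,0]},
    {"jaw":-1,"linear":[0.06,0,-0.98],"angular":[0,-0.12,0]}
  ]
}}

```text
time_s: 16.25
tool_pos: [664.8, 92.2, 235.3]
tcp_rot: [-0.664, 1.798, -1.802]
contact_force: [0.3, 0.5, 2.3]
finger_gap: 0.4
```

Request:
{"name": "arm_command", "arguments": {
  "series": [
    {"jaw":-1,"linear":[0.06,0,-0.98],"angular":[0,-0.12,0]},
    {"jaw":-1,"linear":[0.06,0,-0.98],"angular":[0,-0.12,0]},
    {"jaw":-1,"linear":[0.06,0,-0.98],"angular":[0,-0.12,0]},
    {"jaw":-1,"linear":[0.06,0,-0.98],"angular":[0,-0.12,0]},
    {"jaw":-1,"linear":[0.06,0,-0.98],"angular":[0,-0.12,0]},
    {"jaw":-1,"linear":[0.06,0,-0.98],"angular":[0,-0.12,0]},
    {"jaw":-1,"linear":[0.06,0,-0.98],"angular":[0,-0.12,0]},
    {"jaw":-1,"linear":[0,0,0],"angular":[0,0,0]}
  ]
}}

```text
time_s: 16.92
tool_pos: [598.7, 120.6, 227.0]
tcp_rot: [-1.207, 1.212, -1.212]
contact_force: [0.3, 0.3, 0.7]
finger_gap: 0.5
```

```bash
python3 look.py 15;python3 sd.py 15; python3 -c "
import cv2
a=cv2.imread('pics/w15.png');cv2.imwrite('pics/w15z.png',cv2.resize(a[90:225,260:395],(600,600),interpolation=2))"
```

```text
psi 1.4812239711499138 r 70.60916946447641 z 226.9712168975513 yawphi 1.5670894949524856 [0.25185369 0.31446515 0.73322276] [ 0.52  0.25 -0.14 -0.   -1.18  1.05]
```

View pics/w15.png

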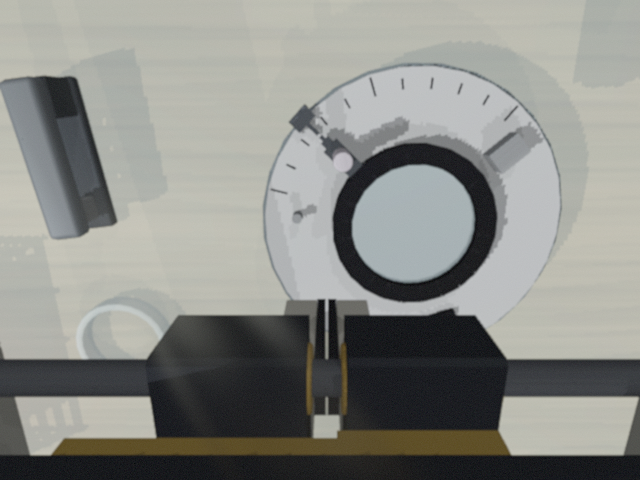

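View pics/w15z.png

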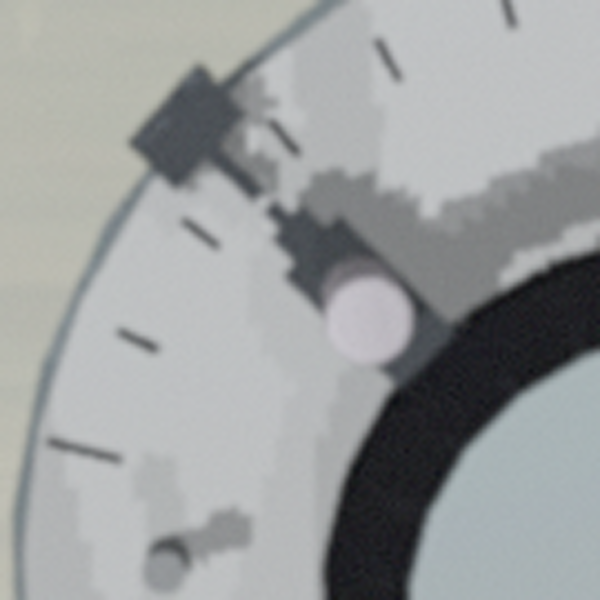

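Run:
```python
from plant import arm
from h import *
s=arm.snapshot('wrist');C=ring(s,(415,222))[:2];print(C)
A=lambda x,y:(260+x/4.444-.39,90+y/4.444-.39)
for k,x,y,z in[('tip',273,211,53),('nose',256,193,49),('root',215,155,49),('tab',189,126,50),('stud',370,319,92),('pin',167,563,57),('arm',422,356,56),('t1',48,441,45),('t1b',122,459,45),('t5b',298,155,45),('t5',272,121,45)]:
  for c in(C,[592.4,50.3]):
    d=ray(s,*A(x,y),z)[:2]-c;print(k,np.hypot(*d).round(1),np.arctan2(d[1],d[0]).round(3),end=' | ')
  print()
# zoom both
im=s['image'][100:175,285:375,::-1];cv2.imwrite('pics/zz.png',cv2.resize(im,(720,600),interpolation=cv2.INTER_NEAREST))
```

```text
[592.41498382  50.16254562]
tip 102.4 0.8 | tip 102.3 0.799 | 
nose 106.4 0.8 | nose 106.3 0.799 | 
root 115.9 0.802 | root 115.8 0.801 | 
tab 122.3 0.798 | tab 122.2 0.797 | 
stud 81.7 0.794 | stud 81.6 0.793 | 
pin 94.0 1.459 | pin 93.9 1.459 | 
arm 66.9 0.798 | arm 66.8 0.797 | 
t1 119.2 1.311 | t1 119.1 1.31 | 
t1b 105.4 1.31 | t1b 105.3 1.31 | 
t5b 105.8 0.71 | t5b 105.8 0.709 | 
t5 113.1 0.707 | t5 113.0 0.706 |
```

View pics/zz.png

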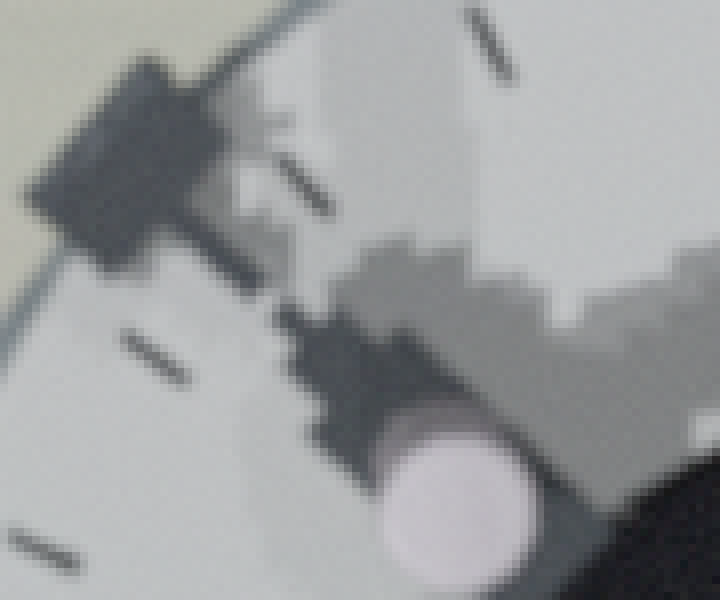

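Run:
```python
from plant import arm
from h import *
s=arm.snapshot('side');im=s['image'][:,:,::-1]
cv2.imwrite('pics/s16.png',cv2.resize(im[225:305,240:320],(600,600),interpolation=2))
o=arm.get_obs();print(o['time_s'],o['contact_force'],o['tool_pos'])
```

```text
17.1667 [ 0.49288934 -0.18903315 -0.43477228] [600.20011035 120.59669612 226.49174245]
```

View pics/s16.png

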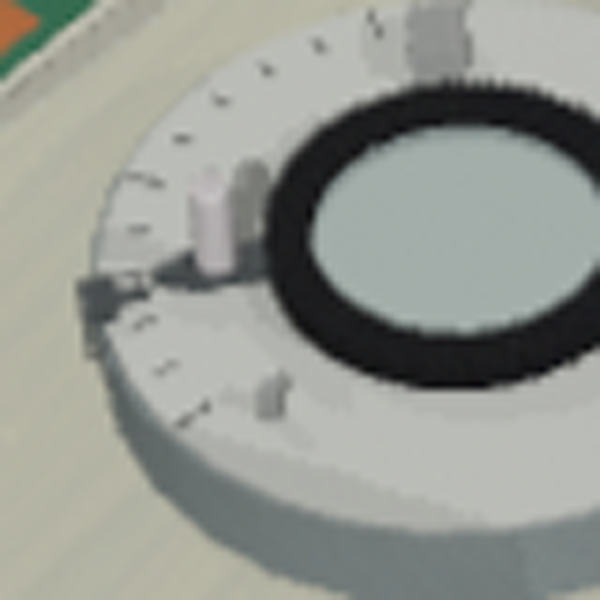

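Run:
```python
from plant import arm
from h import *
s=arm.snapshot('side');C=np.array([592.4,50.3])
for k,x,y,z in[('tip',153,276,53),('nose',149,288,49),('stud',210,178,92)]:
    d=ray(s,240+x/7.5-.43,225+y/7.5-.43,z)[:2]-C;print(k,np.hypot(*d),np.arctan2(d[1],d[0]))
# where would an aligned pointer tip / nose be
for a in(.80,.81,.82,.83):
  p=proj(s,[*(C+104*np.array([np.cos(a),np.sin(a)])),53]);q=proj(s,[*(C+106*np.array([np.cos(a),np.sin(a)])),49])
  print(a,[((u-240+.43)*7.5,(v-225+.43)*7.5) for u,v in(p,q)])
```

```text
tip 101.44074922383021 0.8005719373697209
nose 103.31253252922622 0.8135890128846315
stud 79.01389244138572 0.768557776975578
0.8 [(np.float64(145.29149995379876), np.float64(277.092286360688)), (np.float64(140.38440705099455), np.float64(286.2425591329331))]
0.81 [(np.float64(145.69870376233177), np.float64(279.3427917083971)), (np.float64(140.79579414980154), np.float64(288.5371821257919))]
0.82 [(np.float64(146.13760894781615), np.float64(281.5906734462977)), (np.float64(141.23944077449772), np.float64(290.8291757392733))]
0.83 [(np.float64(146.60822398583883), np.float64(283.8356936034557)), (np.float64(141.7153567805297), np.float64(293.1182971797127))]
```

Request:
{"name": "arm_command", "arguments": {
  "series": [
    {"jaw":-1,"linear":[0,3,0],"angular":[0,0,0]},
    {"jaw":-1,"linear":[0,3,0],"angular":[0,0,0]},
    {"jaw":-1,"linear":[0,3,0],"angular":[0,0,0]},
    {"jaw":-1,"linear":[0,1,0],"angular":[0,0,0]},
    {"jaw":-1,"linear":[0,0,0],"angular":[0,0,0]},
    {"jaw":-1,"linear":[0,0,0],"angular":[0,0,0]}
  ]
}}

```text
time_s: 17.72
tool_pos: [600.3, 120.8, 127.0]
tcp_rot: [-1.205, 1.216, -1.217]
contact_force: [-0.9, -0.2, 0.5]
finger_gap: 0.4
```

```bash
python3 look.py 17
```

```text
psi 1.4595004776331317 r 70.89284947283387 z 127.01710096804663 yawphi 1.5607821916078652 [-0.8740362  -0.1666378   0.47345322] [ 0.52  0.34 -0.26  0.   -0.97  1.04]
```

View pics/w17.png

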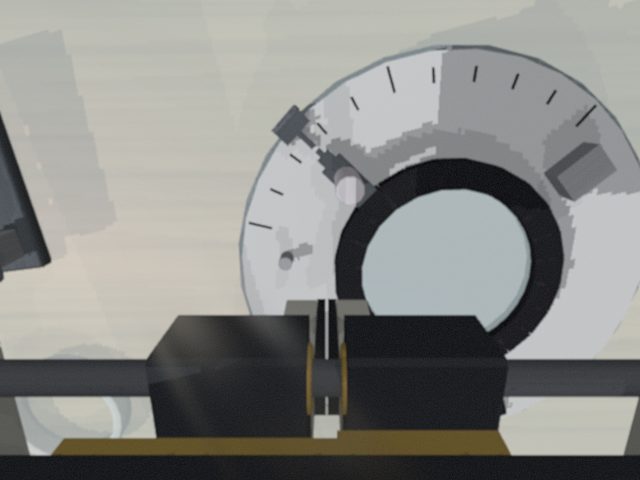

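Run:
```python
import cv2
a=cv2.imread('pics/w17.png');cv2.imwrite('pics/w17z.png',cv2.resize(a[95:215,265:385],(600,600),interpolation=2))
cv2.imwrite('pics/w17y.png',cv2.resize(a[120:180,290:350],(600,600),interpolation=2))
```

```text
(no output)
```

View pics/w17z.png

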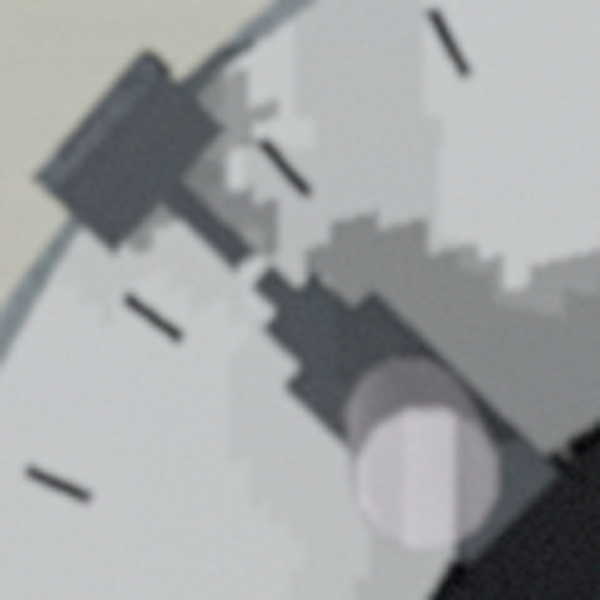

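View pics/w17y.png

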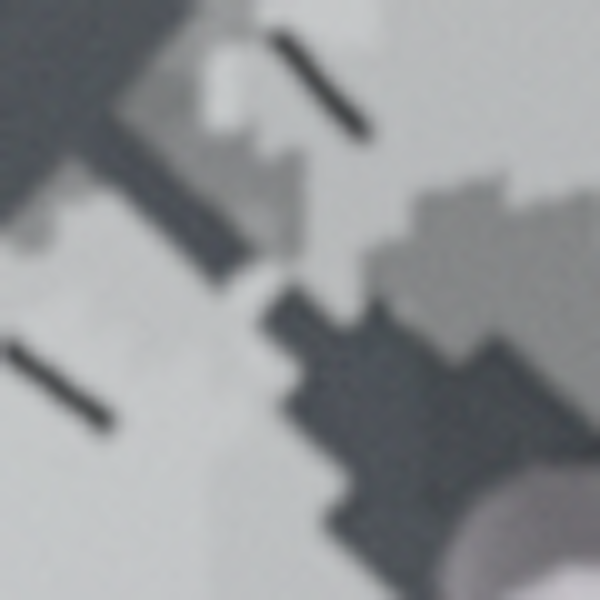

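Run:
```python
from plant import arm
from h import *
s=arm.snapshot('wrist');C=ring(s,(450,262));print(C);C=C[:2]
A=lambda x,y:(290+x/10-.45,120+y/10-.45)
B=lambda x,y:(265+x/5-.4,95+y/5-.4)
for k,p,z in[('tip',A(276,306),53),('tip2',A(300,330),53),('nose',A(235,263),49),('root',A(110,140),49),('tab',B(148,160),50),('stud',B(427,478),92)]:
    d=ray(s,*p,z)[:2]-C;print(k,np.hypot(*d).round(1),np.arctan2(d[1],d[0]).round(4))
```

```text
[575.05569992  51.83343431  67.52825213]
tip 115.3 0.6935
tip2 113.5 0.692
nose 118.3 0.6977
root 127.6 0.7046
tab 132.6 0.7052
stud 93.7 0.6656
```

Run:
```python
from plant import arm
from h import *
s=arm.snapshot('wrist')
A=lambda x,y:(290+x/10-.45,120+y/10-.45)
B=lambda x,y:(265+x/5-.4,95+y/5-.4)
for C in([592.4,50.3],[591.4,50.3],[592.4,51.8]):
 for k,p,z in[('tip',A(276,306),53),('tip2',A(300,330),53),('nose',A(235,263),49),('root',A(110,140),49),('tab',B(148,160),50),('stud',B(427,478),92)]:
    d=ray(s,*p,z)[:2]-C;print(k,np.hypot(*d).round(1),np.arctan2(d[1],d[0]).round(4),end=' ')
 print()
```

```text
tip 103.7 0.8131 tip2 101.8 0.8136 nose 106.7 0.8144 root 116.1 0.8126 tab 121.0 0.8089 stud 81.8 0.8129 
tip 104.3 0.8061 tip2 102.5 0.8065 nose 107.4 0.8076 root 116.8 0.8064 tab 121.7 0.8029 stud 82.5 0.8041 
tip 102.6 0.803 tip2 100.7 0.8034 nose 105.6 0.8047 root 115.0 0.8036 tab 119.9 0.8002 stud 80.8 0.8002
```

Request:
{"name": "arm_command", "arguments": {
  "series": [
    {"jaw":-1,"linear":[0,-3,0],"angular":[0,0,0]},
    {"jaw":-1,"linear":[0,-3,0],"angular":[0,0,0]},
    {"jaw":-1,"linear":[0,-3,0],"angular":[0,0,0]},
    {"jaw":-1,"linear":[0,0,0],"angular":[0,0,0]},
    {"jaw":-1,"linear":[0,0,0],"angular":[0,0,0]},
    {"jaw":-1,"linear":[0,0,0],"angular":[0,0,0]}
  ]
}}

```text
time_s: 18.42
tool_pos: [599.5, 120.9, 217.3]
tcp_rot: [-1.203, 1.216, -1.216]
contact_force: [0.3, 1.1, -1.1]
finger_gap: 0.6
```

```bash
python3 -c "
from plant import arm
o=arm.get_obs();print(o['time_s'],o['tool_pos'],o['contact_force']);print(arm.job_done())"
```

```text
18.4167 [599.53462109 120.92491244 217.34820854] [ 0.27250131  1.05625785 -1.11190904]
the job is handed in; nothing more can be done
None
```

I pushed the lever clockwise with closed fingers until it was home against the square block. I then lifted over the stud, pushed it back counter-clockwise to the clip, and raised the hand clear. I handed the job in at 18.4 s.

- **Home stop:** the push-back force rose to about 12 N while the lever stopped moving. The wrist and side pictures showed it against the block.
- **Alignment:** the last close wrist view put the pointer tip at 0.813 rad and the clip nose at 0.814 rad (world angles), a gap of about 0.001 rad. The earlier, higher wrist view gave tip and nose equal at 0.800, though the stud read about 0.006 short.
- **Check that disagreed:** the coarser side view put the pointer about 0.013 rad short, and the fingers' own travel suggested about 0.01 short. Both are rougher than the close wrist view, so I went with the wrist view and made no further nudge.
- **Clip and seat:** the clip stayed the same angle from the pin before and after (0.658 and 0.659 rad). Vertical forces stayed around 1 N during the pushes, so the ring was not lifted.
- **Bystanders:** I never went near the tape, phone or stapler, but I made no separate final measurement of them.
- **Hand:** it ended at 217 mm above the bench, touching nothing.

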